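Arm the microscope camera and fire its release

TASK

Take a picture on the microscope: with the fingertips, gently press the long bar key on the stage control pad all the way down for a moment to arm the camera and let it spring back up, then press the round key of the hand-held camera release lying on the bench in the same way and draw the hand away. Leave the release lying where it is, do not lift it or shove it along, and do not press the pad's other two keys, touch the joystick or disturb the dish, bottle or slide box.

Things in the scene. Friction and masses are not known exactly. Their poses are not given: they have to be found in the camera images.
- pad: Stage control pad: a fixed low white console, 160 (its x) x 240 (its y) x 40 mm high, flat on top. Origin: centre of its underside, on the bench; z up. Its three keys lie in one row along its y, at pad x = -45 mm, pad y = -70, 0 and +70 mm (which key is in which place varies); the joystick stands at pad x = +40, y = +60 mm.
- bar_base: Bezel of the long bar key, fixed on the pad and carrying the key: 22 (x) x 52 (y) x 2 mm; origin under its centre, 40 mm above the bench; its axes are the pad's.
- bar_top (a point): Centre of the top face of the long bar key: grey cap, 16 mm (pad x) by 46 mm (pad y), standing 12 mm above the pad, so its top is 52 mm above the bench when up. Moves with the key.
- bar_key (a joint): Depth of the bar key, m: 0 = up, 0.006 = all the way down (then still 6 mm above the pad). It moves straight down; a spring pushes it back, 0.7 N at the top rising to 5 N at the bottom.
- round_key (a joint): Depth of the round key, m, 0 to 0.006, like the bar key. To be left alone.
- round_top (a point): Centre of the top of the round grey key, 28 mm across, 12 mm above the pad. To be left alone.
- square_key (a joint): Depth of the square key, m, 0 to 0.006, like the bar key. To be left alone.
- square_top (a point): Centre of the top of the square grey key, 26 x 26 mm, 12 mm above the pad. To be left alone.
- joystick: Black joystick on the pad, 44 mm wide at its foot, 22 mm at its knob, 52 mm tall (top 92 mm above the bench). Origin: centre of its foot on the pad. To be left alone.
- release: Hand-held camera release lying loose on the bench: black rounded box 100 (its x) x 60 (its y) x 24 mm high, about 0.3 kg, with one round key. Origin: centre of its underside; z up.
- release_top (a point): Centre of the top of the release's round key: grey, 22 mm across, at release x = +22 mm, y = 0, standing 12 mm above the box (36 mm above the bench) when up. Moves with the key.
- release_key (a joint): Depth of the release's key, m: 0 = up, 0.006 = all the way down; same spring as the bar key (5 N at the bottom).
- dish: Closed clear specimen dish, 56 mm across, 16 mm high, loose. Origin: centre of its underside. To be left alone.
- bottle: Small amber oil bottle with a black cap, 28 mm across, 62 mm tall, loose, standing. Origin: centre of its underside. To be left alone.
- slide_box: Closed black slide box, 92 (its x) x 52 x 32 mm high, loose, without any key. Origin: centre of its underside. To be left alone.
Not all that is in view belongs to the job. Leave any orange look-alike of the release alone.

How it is judged:
By the outcome, as a careful person would: the job done as asked, in the order asked, and still so for the second after the job is handed in, with the robot touching nothing.
It also fails if it takes over 40 s, if anything falls off the work surface, if the arm or the gripper's body presses on something with over 40 N, if the wrist force passes 120 N, or if a joint passes its speed limit or range.

ROBOT

A 6-joint arm with a two-finger parallel gripper is mounted at the origin on the work surface. World frame = base frame: x ahead of the robot, y to its left, z up, the work surface at z = 0. Lengths are in mm, angles in rad, forces in N, time in s.
With the tool pointing down it reaches from about 350 to 850 mm from the base axis. Payload 8.1 kg.
Tool frame: the origin (TCP) lies midway between the tips of the shut fingers; the grasp point (between the pads) lies 19 mm behind it (r.grasp_offset is the distance from the TCP to the grasp point, in mm); z points along the fingers, y is the line along which they close (so a half turn about z gives the same grasp; the last joint's range is limited). The gripper opens to 93 mm and grips with 3 to 60 N. Pads are 15 mm wide; open, the fingers measure 128 mm over their backs; the gripper's body (75 mm by 188 mm) begins 65 mm behind the grasp point.
Start: joints at [-1.375, 0.13, 1.488, -0, 1.523, -0.085], TCP at [166.295, -576.499, 218.635] pointing down, gripper open.
Joint ranges: [-2.96, 2.96], [-0.89, 2.26], [0.02, 2.5], [-1.34, 4.48], [0, 2.73], [-2.66, 2.66]. Speed limits (rad/s): [2.39, 2.39, 2.79, 3.14, 3.14, 3.14].

INTERFACE

Orientations are given as a 3x3 rotation matrix whose columns are the frame's x, y, z axes.
In Python, from rig import monitor, viewer, r, models gives the robot as it stands.
- The arm moves only by the tool jog_arm, never from a script. Its argument "commands" is a list of rows, each an object of numbers: "jaw": the opening, from -1 (shut) to 1 (fully open); "tx", "ty", "tz": the shift along the tool's x, y, z each as a share of 40 cm, from -1 to 1; "twist": the turn about the tool's z as a share of 90 degrees, from -1 to 1. In form: [{"jaw": .., "tx": .., "ty": .., "tz": .., "twist": ..}, ...]. A call has 1 to 12 rows; each row is the pose to reach, as a shift and turn from the pose commanded when the call began, along the tool's axes at that moment; what a row does not reach only later rows make up. A row lasts 1/10 s, in which the tool goes at most 50 mm and 8.59 degrees, less where a joint would pass 70% of its speed; a pose out of reach is approached as far as the arm can. A call with a number of a shift or a turn outside -1 to 1 is refused whole. A call with a gripper value outside its range is refused whole. The fingers move at their own pace and stop on an object; "force" is the grip in N (left out, the last holds). Time passes only in rows, so rows that repeat a pose let the fingers close. It gives the time, the measured TCP pose, the force, the opening and the grip force at its end, in the units of the state.
- monitor.observe(): the state, without advancing time (a new reading comes with each control period).
- viewer.grab_frame(name): name is "side" or "top" or "wrist"; returns the picture (384x512x3 uint8, red, green, blue); there is no depth.
- viewer.camera_info(name): a dict with "fx", "fy", "cx", "cy" (pixels), "camera_from_world" (4x4, takes a point from world to camera coordinates). Camera axes: x right, y up, looking along -z (the intrinsics and any distortion apply to the point x, -y, -z); pixel columns grow to the right and rows downward; lengths in mm; the calibration is good to about 2 mm. A picture is of the moment at which its call begins: read the wrist's pose just before it. camera_info takes no time and is no camera call; for the wrist camera it gives the pose at the moment of the call.
- r.sign_off(): hands the job in; it is judged then, once.
Trained networks look in the newest picture that a camera, given by its name, has taken for a name from the list of things; names that differ only in an ending like _2 or _b are one class to them, and where a whole thing is asked for, a point or a joint stands for the part that bears it (a point fixed in the world has none). Each returns a list of dicts, best first, with "conf" (0 to 1); they miss things now and then, are a little off and sometimes report something else, mostly with a low value. They report only what shows in the picture. A call takes as long as a camera call. They do not tell look-alikes from the thing itself.
- models.recognise(camera, name): "location" ([column, row] in pixels, amid what is visible of it).
- models.masks_of(camera, name): "mask" (384x512 bool, what is visible of it) and "location" ([column, row] in pixels, amid what is visible of it).
- models.pinpoint(camera, name): "location" ([column, row] in pixels: a listed point, or the origin of a listed thing).
The state is a dict: "time_s": time; "joints": joint angles; "qvel": joint speeds; "joint_efforts": joint torques, N m; "tcp_pos": TCP position; "ee_rot": TCP orientation; "contact_force": force on the tool from outside, world axes, zero at the start; "moment": the same for the moment, N m; "grip_width": finger opening in mm; "finger_force": force on a finger pad.
Only numpy, scipy, OpenCV 4.12 (cv2) and the standard library are available. Lean on these libraries where they do the work, as an engineer would, in place of code of your own. Each camera call takes 0.05 s, during which the arm holds its last target. There are 200 camera calls.

## Working session

There is one attempt and no reset: what is moved stays moved. The work goes in short steps, Python scripts to look and compute and a tool call to move; the robot and the scene stay as the last step left them, time stands still between calls to the robot, and variables do not carry over. Pictures are saved under pics/ and viewed, at most 10 in all, crops included, and the job is handed in when it is done.

Besides the shell and the picture viewer there is one more tool, called after "Request:" in YAML: its name, and indented under it one key for each argument. jog_arm: Moves the arm, as the interface text tells. Its arguments: {"type":"object","properties":{"commands":{"type":"array"},"force":{"type":"number"}},"required":["commands"]}

```bash
mkdir -p pics
cat > h.py <<'E'
import numpy as np, cv2
from rig import monitor, viewer, r, models
def ray(cam,px):
    c=viewer.camera_info(cam); M=np.array(c["camera_from_world"]); R=M[:3,:3]; t=M[:3,3]
    d=np.array([(px[0]-c["cx"])/c["fx"],-(px[1]-c["cy"])/c["fy"],-1.0])
    return -R.T@t, R.T@d
def onz(cam,px,z):
    o,d=ray(cam,px); return o+d*(z-o[2])/d[2]
def save(cam,n):
    im=viewer.grab_frame(cam); cv2.imwrite(f"pics/{n}.png",cv2.cvtColor(np.asarray(im),cv2.COLOR_RGB2BGR)); return im
E
python3 - <<'E'
from h import *
a=save("top","top0"); b=save("side","side0")
cv2.imwrite("pics/both0.png",cv2.resize(np.hstack([a,b])[:,:,::-1],(800,300)))
print({k:v for k,v in viewer.camera_info("top").items()})
Z=dict(bar_top=52,round_top=52,square_top=52,release_top=36,pad=0,joystick=40,release=0,dish=0,bottle=0,slide_box=0,bar_base=40)
for n,z in Z.items():
  for cam in ("top","side"):
    for d in models.pinpoint(cam,n)[:3]:
        print(cam,n,round(d["conf"],2),np.round(d["location"]),np.round(onz(cam,d["location"],z)))
print(monitor.observe())
E
```

```text
{'fx': 347.8012381823949, 'fy': 347.8012381823949, 'cx': 259.0029387549886, 'cy': 193.49850703490029, 'camera_from_world': array([[ 2.11897177e-03, -9.99577076e-01,  2.90030836e-02,
        -2.87131358e+01],
       [ 9.91476887e-01,  5.87814979e-03,  1.30150031e-01,
        -5.60491387e+02],
       [-1.30265472e-01,  2.84801028e-02,  9.91070023e-01,
        -7.16790598e+02],
       [ 0.00000000e+00,  0.00000000e+00,  0.00000000e+00,
         1.00000000e+00]])}
top bar_top 0.52 [106. 206.] [530. 294.  52.]
top bar_top 0.33 [144. 186.] [573. 216.  52.]
side bar_top 0.62 [221. 131.] [526. 289.  52.]
top round_top 0.44 [172. 202.] [540. 156.  52.]
side round_top 0.58 [237. 157.] [539. 157.  52.]
top square_top 0.63 [144. 200.] [543. 215.  52.]
side square_top 0.62 [228. 143.] [532. 224.  52.]
top release_top 0.54 [309. 132.] [ 700. -138.   36.]
top release_top 0.47 [284. 232.] [478. -81.  36.]
top release_top 0.4 [360. 185.] [ 580. -247.   36.]
side release_top 0.59 [237. 233.] [470. -91.  36.]
side release_top 0.52 [338. 222.] [ 711. -130.   36.]
side release_top 0.47 [198. 293.] [ 355.
[... 1148 characters left out ...]
43e-02]), 'qvel': array([-8.65217209e-04,  1.00944730e-03, -4.37934576e-04, -1.69492185e-03,
        8.51221387e-05,  8.43951511e-04]), 'joint_efforts': array([ 4.26763563e-04, -5.59771585e+01, -4.92047060e+01,  7.67188054e-02,
        2.30547460e-02,  3.56684836e-05]), 'tcp_pos': array([ 166.30607621, -576.4825987 ,  218.63095057]), 'ee_rot': array([[ 9.60830558e-01,  2.77136497e-01,  5.89202145e-06],
       [ 2.77136497e-01, -9.60830558e-01,  2.33254612e-05],
       [ 1.21255709e-05, -2.07789217e-05, -1.00000000e+00]]), 'contact_force': array([-0.22925419, -0.99526969,  0.2735638 ]), 'moment': array([0.02706595, 0.01237215, 0.03699983]), 'finger_force': 0.0, 'grip_width': 92.9348201482147}
```

View pics/top0.png

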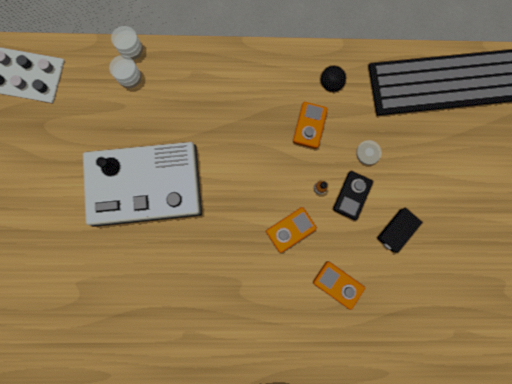

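The top view shows the white pad with the bar key at (106,206), the square key at (141,202) and the round key at (174,199). The black release is at (353,195) with its key at (359,185). The three orange boxes are look-alikes. I'll go over the release first, with the fingers shut, for a closer look.

Request:
jog_arm:
  commands:
    - {"jaw": -1,"tx": 0.98,"ty": -0.567,"tz": -0.08,"twist": 0.12}
    - {"jaw": -1,"tx": 0.98,"ty": -0.567,"tz": -0.08,"twist": 0.12}
    - {"jaw": -1,"tx": 0.98,"ty": -0.567,"tz": -0.08,"twist": 0.12}
    - {"jaw": -1,"tx": 0.98,"ty": -0.567,"tz": -0.08,"twist": 0.12}
    - {"jaw": -1,"tx": 0.98,"ty": -0.567,"tz": -0.08,"twist": 0.12}
    - {"jaw": -1,"tx": 0.98,"ty": -0.567,"tz": -0.08,"twist": 0.12}
    - {"jaw": -1,"tx": 0.98,"ty": -0.567,"tz": -0.08,"twist": 0.12}
    - {"jaw": -1,"tx": 0.98,"ty": -0.567,"tz": -0.08,"twist": 0.12}
    - {"jaw": -1,"tx": 0.98,"ty": -0.567,"tz": -0.08,"twist": 0.12}
    - {"jaw": -1,"tx": 0.98,"ty": -0.567,"tz": -0.08,"twist": 0.12}
    - {"jaw": -1,"tx": 0.98,"ty": -0.567,"tz": -0.08,"twist": 0.12}
    - {"jaw": -1,"tx": 0.98,"ty": -0.567,"tz": -0.08,"twist": 0.12}

```text
time_s: 2.4
tcp_pos: [479.5, -250.6, 250.5]
ee_rot: [[0.996, 0.092, -0.001], [0.092, -0.996, -0.0], [-0.001, 0.0, -1.0]]
contact_force: [-0.1, 0.7, -0.3]
grip_width: 2.3
finger_force: 0.0
```

Run:
```python
from h import *
s=monitor.observe(); print(s["time_s"],s["tcp_pos"],s["ee_rot"],s["grip_width"],s["contact_force"])
save("wrist","w1")
for n,z in (("release_top",36),("release",0),("bottle",0)):
    for d in models.pinpoint("wrist",n)[:3]: print(n,round(d["conf"],2),np.round(d["location"]),np.round(onz("wrist",d["location"],z),1))
```

```text
2.4 [ 479.47924283 -250.63502837  250.45416024] [[ 9.95764739e-01  9.19358584e-02 -6.17923659e-04]
 [ 9.19356896e-02 -9.95764903e-01 -2.96364434e-04]
 [-6.42553211e-04  2.38300015e-04 -9.99999765e-01]] 2.3158185449266218 [-0.11540252  0.68391548 -0.34836691]
release_top 0.83 [264.  87.] [ 580.2 -249.9   36. ]
release_top 0.7 [124. 164.] [470.1 -79.7  36. ]
release 0.92 [216. 239.] [ 360.4 -199.1    0. ]
release 0.6 [149. 154.] [480.4 -98.9   0. ]
release 0.58 [254. 102.] [ 562.2 -238.8    0. ]
bottle 0.95 [197.  88.] [ 574.3 -161.9    0. ]
```

View pics/w1.png

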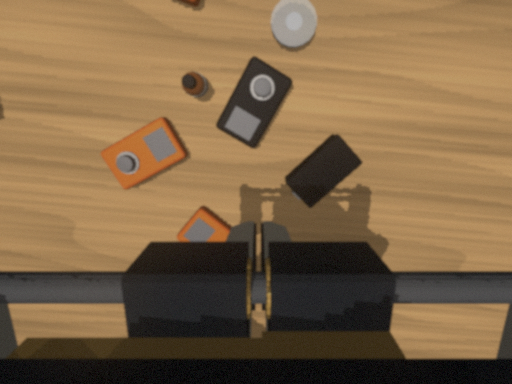

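The wrist view shows the release key at (262,88), about (580, -249). Next is the bar.

Request:
jog_arm:
  commands:
    - {"jaw": -1,"ty": -1}
    - {"jaw": -1,"ty": -1}
    - {"jaw": -1,"ty": -1}
    - {"jaw": -1,"ty": -1}
    - {"jaw": -1,"ty": -1}
    - {"jaw": -1,"ty": -1}
    - {"jaw": -1,"ty": -1}
    - {"jaw": -1,"ty": -1}
    - {"jaw": -1,"ty": -1}

```text
invalid input at $.commands[0]: expected keys jaw, tx, ty, tz, twist
```

Request:
jog_arm:
  commands:
    - {"jaw": -1,"ty": -0.33,"tz": 0.1}
    - {"jaw": -1,"ty": -0.33,"tz": 0.1}
    - {"jaw": -1,"ty": -0.33,"tz": 0.1}
    - {"jaw": -1,"ty": -0.33,"tz": 0.1}
    - {"jaw": -1,"ty": -0.33,"tz": 0.1}
    - {"jaw": -1,"ty": -0.33,"tz": 0.1}

```text
invalid input at $.commands[0]: expected keys jaw, tx, ty, tz, twist
```

Run:
```python
from h import *
s=monitor.observe(); print(s["time_s"],s["tcp_pos"],s["ee_rot"],s["contact_force"])
save("wrist","w2")
for n,z in (("bar_top",52),("bar_base",40),("square_top",52),("round_top",52),("joystick",40)):
    for d in models.pinpoint("wrist",n)[:2]: print(n,round(d["conf"],2),np.round(d["location"]),np.round(onz("wrist",d["location"],z),1))
```

```text
2.6 [ 479.19651629 -251.16113771  250.53427232] [[ 9.95947343e-01  8.99378294e-02 -2.77683504e-04]
 [ 8.99378184e-02 -9.95947381e-01 -5.17080691e-05]
 [-2.81208671e-04  2.65242654e-05 -9.99999960e-01]] [-0.31277668  0.4689009   0.43099014]
square_top 0.34 [318. 167.] [ 492. -324.   52.]
```

View pics/w2.png

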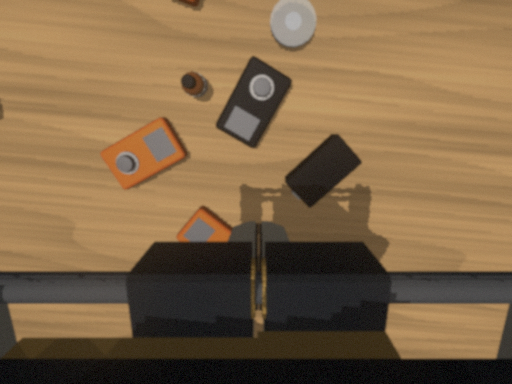

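The picture is unchanged: both moves were refused because every row needs all the keys. I'll send them again in full.

Request:
jog_arm:
  commands:
    - {"jaw": -1,"tx": 0,"ty": -1,"tz": 0,"twist": 0}
    - {"jaw": -1,"tx": 0,"ty": -1,"tz": 0,"twist": 0}
    - {"jaw": -1,"tx": 0,"ty": -1,"tz": 0,"twist": 0}
    - {"jaw": -1,"tx": 0,"ty": -1,"tz": 0,"twist": 0}
    - {"jaw": -1,"tx": 0,"ty": -1,"tz": 0,"twist": 0}
    - {"jaw": -1,"tx": 0,"ty": -1,"tz": 0,"twist": 0}
    - {"jaw": -1,"tx": 0,"ty": -1,"tz": 0,"twist": 0}
    - {"jaw": -1,"tx": 0,"ty": -1,"tz": 0,"twist": 0}
    - {"jaw": -1,"tx": 0,"ty": -1,"tz": 0,"twist": 0}

```text
time_s: 3.8
tcp_pos: [441.9, 153.8, 250.8]
ee_rot: [[0.995, 0.099, 0.0], [0.099, -0.995, 0.002], [0.0, -0.002, -1.0]]
contact_force: [-0.3, -1.0, 0.5]
grip_width: 0.1
finger_force: 0.0
```

Request:
jog_arm:
  commands:
    - {"jaw": -1,"tx": 0,"ty": -0.33,"tz": 0.1,"twist": 0}
    - {"jaw": -1,"tx": 0,"ty": -0.33,"tz": 0.1,"twist": 0}
    - {"jaw": -1,"tx": 0,"ty": -0.33,"tz": 0.1,"twist": 0}
    - {"jaw": -1,"tx": 0,"ty": -0.33,"tz": 0.1,"twist": 0}
    - {"jaw": -1,"tx": 0,"ty": -0.33,"tz": 0.1,"twist": 0}
    - {"jaw": -1,"tx": 0,"ty": -0.33,"tz": 0.1,"twist": 0}

```text
time_s: 4.4
tcp_pos: [431.7, 278.7, 211.1]
ee_rot: [[0.996, 0.091, 0.001], [0.091, -0.996, -0.0], [0.001, 0.0, -1.0]]
contact_force: [-1.0, 0.0, 0.0]
grip_width: 0.5
finger_force: 0.0
```

Run:
```python
from h import *
s=monitor.observe(); print(s["time_s"],s["tcp_pos"],s["ee_rot"],s["contact_force"])
save("wrist","w3")
for n,z in (("bar_top",52),("bar_base",40),("square_top",52),("round_top",52),("joystick",40)):
    for d in models.pinpoint("wrist",n)[:2]: print(n,round(d["conf"],2),np.round(d["location"]),np.round(onz("wrist",d["location"],z),1))
```

```text
4.4 [431.68043713 278.69477146 211.08383351] [[ 9.95822237e-01  9.13107473e-02  6.47717622e-04]
 [ 9.13109522e-02 -9.95822386e-01 -2.94113952e-04]
 [ 6.18155943e-04  3.52028926e-04 -9.99999747e-01]] [-0.99004961  0.01738191  0.01334472]
bar_top 0.95 [251.  84.] [529.3 293.9  52. ]
bar_top 0.67 [317.  83.] [537.  226.6  52. ]
bar_base 0.85 [248.  86.] [528.8 297.2  40. ]
square_top 0.79 [315.  85.] [534.6 228.8  52. ]
```

View pics/w3.png

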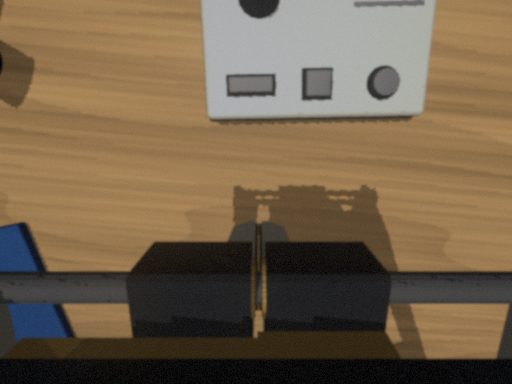

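The wrist view shows the bar at (251,84), aligned with the tool; the square key is at (317,84). I'll hover over the bar.

Request:
jog_arm:
  commands:
    - {"jaw": -1,"tx": 0.247,"ty": -0.017,"tz": 0.2,"twist": 0}
    - {"jaw": -1,"tx": 0.247,"ty": -0.017,"tz": 0.2,"twist": 0}
    - {"jaw": -1,"tx": 0.247,"ty": -0.017,"tz": 0.2,"twist": 0}
    - {"jaw": -1,"tx": 0.247,"ty": -0.017,"tz": 0.3,"twist": 0}
    - {"jaw": -1,"tx": 0.247,"ty": -0.017,"tz": 0.375,"twist": 0}
    - {"jaw": -1,"tx": 0.247,"ty": -0.017,"tz": 0.375,"twist": 0}
    - {"jaw": -1,"tx": 0.247,"ty": -0.017,"tz": 0.375,"twist": 0}

```text
time_s: 5.4
tcp_pos: [528.6, 295.3, 60.8]
ee_rot: [[0.996, 0.092, -0.001], [0.092, -0.996, -0.001], [-0.001, 0.0, -1.0]]
contact_force: [-0.1, -0.5, -0.0]
grip_width: 0.6
finger_force: 0.0
```

Run:
```python
from h import *
s=monitor.observe(); print(s["time_s"],s["tcp_pos"],s["contact_force"])
a=save("side","s4")[80:200,170:330]; b=save("wrist","w4")
cv2.imwrite("pics/c4.png",np.hstack([cv2.resize(a,(400,300)),cv2.resize(b,(400,300))])[:,:,::-1])
```

```text
5.4 [528.57893967 295.29148322  60.83198285] [-0.10659631 -0.54450066 -0.00168655]
```

View pics/c4.png

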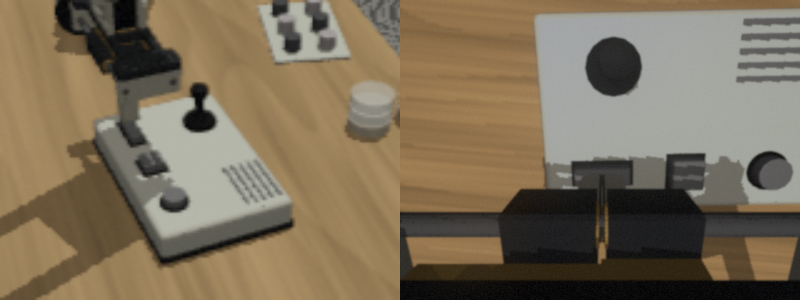

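The fingers are centred over the bar. I'll press in small steps.

Request:
jog_arm:
  commands:
    - {"jaw": -1,"tx": 0,"ty": 0,"tz": 0.015,"twist": 0}
    - {"jaw": -1,"tx": 0,"ty": 0,"tz": 0.022,"twist": 0}
    - {"jaw": -1,"tx": 0,"ty": 0,"tz": 0.028,"twist": 0}
    - {"jaw": -1,"tx": 0,"ty": 0,"tz": 0.033,"twist": 0}
    - {"jaw": -1,"tx": 0,"ty": 0,"tz": 0.036,"twist": 0}
    - {"jaw": -1,"tx": 0,"ty": 0,"tz": 0.038,"twist": 0}
    - {"jaw": -1,"tx": 0,"ty": 0,"tz": 0.038,"twist": 0}
    - {"jaw": -1,"tx": 0,"ty": 0,"tz": 0.038,"twist": 0}

```text
time_s: 6.3
tcp_pos: [529.4, 296.0, 46.3]
ee_rot: [[0.996, 0.092, 0.001], [0.092, -0.996, 0.001], [0.001, -0.0, -1.0]]
contact_force: [-1.6, 0.5, 5.7]
grip_width: 0.4
finger_force: 3.2
```

Request:
jog_arm:
  commands:
    - {"jaw": -1,"tx": 0,"ty": 0,"tz": 0.002,"twist": 0}
    - {"jaw": -1,"tx": 0,"ty": 0,"tz": 0.004,"twist": 0}
    - {"jaw": -1,"tx": 0,"ty": 0,"tz": 0.004,"twist": 0}

```text
time_s: 6.6
tcp_pos: [529.4, 296.0, 45.9]
ee_rot: [[0.996, 0.092, 0.001], [0.092, -0.996, 0.001], [0.001, -0.0, -1.0]]
contact_force: [-5.8, -2.9, 15.6]
grip_width: 0.5
finger_force: 8.0
```

The bar is at the bottom (15.6 N). I'll lift off and go to the release.

Request:
jog_arm:
  commands:
    - {"jaw": -1,"tx": 0,"ty": 0,"tz": -0.01,"twist": 0}
    - {"jaw": -1,"tx": 0,"ty": 0,"tz": -0.03,"twist": 0}
    - {"jaw": -1,"tx": 0,"ty": 0,"tz": -0.1,"twist": 0}
    - {"jaw": -1,"tx": 0,"ty": 0,"tz": -0.2,"twist": 0}
    - {"jaw": -1,"tx": 0,"ty": 0,"tz": -0.3,"twist": 0}
    - {"jaw": -1,"tx": 0,"ty": 0,"tz": -0.37,"twist": 0}
    - {"jaw": -1,"tx": 0,"ty": 0,"tz": -0.37,"twist": 0}

```text
time_s: 7.3
tcp_pos: [531.1, 296.7, 197.6]
ee_rot: [[0.996, 0.092, 0.007], [0.092, -0.996, 0.003], [0.007, -0.003, -1.0]]
contact_force: [-0.8, 0.9, 0.8]
grip_width: 0.5
finger_force: 0.0
```

Run:
```python
from h import *
s=monitor.observe(); print(s["time_s"],s["tcp_pos"],s["contact_force"])
save("top","t5")
for d in models.pinpoint("top","bar_top")[:2]: print(np.round(d["location"]),onz("top",d["location"],52))
```

```text
7.3 [531.12694648 296.68726222 197.61708571] [-0.75711599  0.88077278  0.79645503]
[104. 204.] [535.23083797 296.79687108  52.        ]
```

Request:
jog_arm:
  commands:
    - {"jaw": -1,"tx": 0,"ty": 1,"tz": 0,"twist": 0}
    - {"jaw": -1,"tx": 0,"ty": 1,"tz": 0,"twist": 0}
    - {"jaw": -1,"tx": 0,"ty": 1,"tz": 0,"twist": 0}
    - {"jaw": -1,"tx": 0,"ty": 1,"tz": 0,"twist": 0}
    - {"jaw": -1,"tx": 0,"ty": 1,"tz": 0,"twist": 0}
    - {"jaw": -1,"tx": 0,"ty": 1,"tz": 0,"twist": 0}
    - {"jaw": -1,"tx": 0,"ty": 1,"tz": 0,"twist": 0}
    - {"jaw": -1,"tx": 0,"ty": 1,"tz": 0,"twist": 0}
    - {"jaw": -1,"tx": 0,"ty": 1,"tz": 0,"twist": 0}

```text
time_s: 8.3
tcp_pos: [564.0, -108.3, 189.1]
ee_rot: [[0.996, 0.086, -0.004], [0.086, -0.996, -0.001], [-0.004, 0.001, -1.0]]
contact_force: [0.2, -0.0, 0.3]
grip_width: 0.7
finger_force: 0.0
```

Request:
jog_arm:
  commands:
    - {"jaw": -1,"tx": -0.15,"ty": 0.36,"tz": 0,"twist": 0}
    - {"jaw": -1,"tx": -0.15,"ty": 0.36,"tz": 0,"twist": 0}
    - {"jaw": -1,"tx": -0.15,"ty": 0.36,"tz": 0,"twist": 0}
    - {"jaw": -1,"tx": -0.15,"ty": 0.36,"tz": 0,"twist": 0}
    - {"jaw": -1,"tx": -0.15,"ty": 0.36,"tz": 0,"twist": 0}
    - {"jaw": -1,"tx": -0.15,"ty": 0.36,"tz": 0,"twist": 0}

```text
time_s: 8.9
tcp_pos: [519.0, -250.0, 190.5]
ee_rot: [[0.996, 0.093, -0.002], [0.093, -0.996, 0.002], [-0.002, -0.002, -1.0]]
contact_force: [0.7, 0.6, -0.4]
grip_width: 0.5
finger_force: 0.0
```

Run:
```python
from h import *
s=monitor.observe(); print(s["time_s"],s["tcp_pos"],s["ee_rot"][:2],s["contact_force"])
save("wrist","w6")
for d in models.pinpoint("wrist","release_top")[:3]: print(round(d["conf"],2),np.round(d["location"]),np.round(onz("wrist",d["location"],36),1))
```

```text
8.9 [ 518.9748313  -249.96538319  190.4835668 ] [[ 0.99570564  0.09255892 -0.00176822]
 [ 0.09256218 -0.99570516  0.00186257]] [ 0.703571    0.63603047 -0.38649188]
0.88 [260. 125.] [ 576.8 -247.1   36. ]
```

View pics/w6.png

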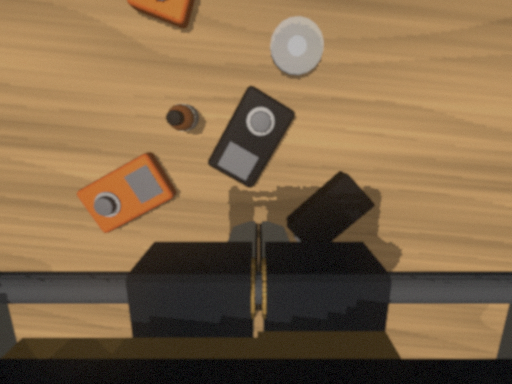

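The release key is at about (260,121), roughly (579, -248). I'll hover over it.

Request:
jog_arm:
  commands:
    - {"jaw": -1,"tx": 0.15,"ty": 0.009,"tz": 0.1,"twist": 0}
    - {"jaw": -1,"tx": 0.15,"ty": 0.009,"tz": 0.15,"twist": 0}
    - {"jaw": -1,"tx": 0.15,"ty": 0.009,"tz": 0.25,"twist": 0}
    - {"jaw": -1,"tx": 0.15,"ty": 0.009,"tz": 0.33,"twist": 0}
    - {"jaw": -1,"tx": 0.15,"ty": 0.009,"tz": 0.362,"twist": 0}
    - {"jaw": -1,"tx": 0.15,"ty": 0.009,"tz": 0.362,"twist": 0}
    - {"jaw": -1,"tx": 0.15,"ty": 0.009,"tz": 0.362,"twist": 0}

```text
time_s: 9.7
tcp_pos: [580.3, -249.4, 48.7]
ee_rot: [[0.996, 0.093, 0.002], [0.093, -0.996, -0.001], [0.002, 0.001, -1.0]]
contact_force: [0.5, -0.5, 1.0]
grip_width: 0.5
finger_force: 0.0
```

Run:
```python
from h import *
s=monitor.observe(); print(s["time_s"],s["tcp_pos"],s["contact_force"])
a=save("side","s7")[200:320,210:370]; b=save("wrist","w7")
cv2.imwrite("pics/c7.png",np.hstack([cv2.resize(a,(400,300)),cv2.resize(b,(400,300))])[:,:,::-1])
```

```text
9.7 [ 580.34719502 -249.43748303   48.68215716] [ 0.51915139 -0.51476771  0.9574111 ]
```

View pics/c7.png

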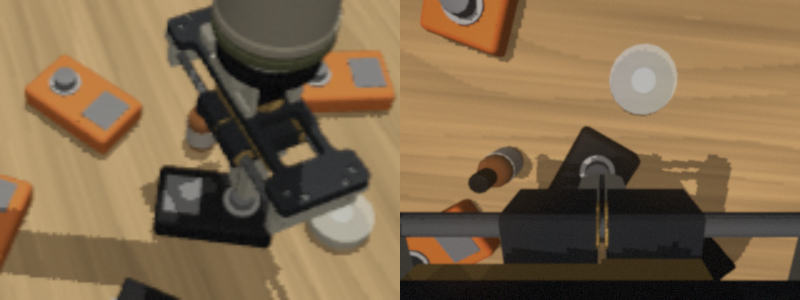

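The fingers are over the release key, clear of the bottle and the dish. I'll press in steps.

Request:
jog_arm:
  commands:
    - {"jaw": -1,"tx": 0,"ty": 0,"tz": 0,"twist": 0}
    - {"jaw": -1,"tx": 0,"ty": 0,"tz": 0.012,"twist": 0}
    - {"jaw": -1,"tx": 0,"ty": 0,"tz": 0.02,"twist": 0}
    - {"jaw": -1,"tx": 0,"ty": 0,"tz": 0.026,"twist": 0}
    - {"jaw": -1,"tx": 0,"ty": 0,"tz": 0.031,"twist": 0}
    - {"jaw": -1,"tx": 0,"ty": 0,"tz": 0.035,"twist": 0}
    - {"jaw": -1,"tx": 0,"ty": 0,"tz": 0.035,"twist": 0}
    - {"jaw": -1,"tx": 0,"ty": 0,"tz": 0.035,"twist": 0}

```text
time_s: 10.6
tcp_pos: [579.1, -249.6, 33.1]
ee_rot: [[0.996, 0.092, -0.0], [0.092, -0.996, 0.0], [-0.0, -0.0, -1.0]]
contact_force: [-1.8, -0.2, 2.9]
grip_width: 0.1
finger_force: 1.4
```

Contact is as expected: 2.9 N at 33 mm. There are 3 mm to go, plus a little.

Request:
jog_arm:
  commands:
    - {"jaw": -1,"tx": 0,"ty": 0,"tz": 0.003,"twist": 0}
    - {"jaw": -1,"tx": 0,"ty": 0,"tz": 0.006,"twist": 0}
    - {"jaw": -1,"tx": 0,"ty": 0,"tz": 0.008,"twist": 0}
    - {"jaw": -1,"tx": 0,"ty": 0,"tz": 0.009,"twist": 0}
    - {"jaw": -1,"tx": 0,"ty": 0,"tz": 0.009,"twist": 0}

```text
time_s: 11.1
tcp_pos: [579.4, -249.7, 30.2]
ee_rot: [[0.996, 0.092, 0.0], [0.092, -0.996, -0.0], [0.0, 0.0, -1.0]]
contact_force: [-5.5, 0.8, 10.0]
grip_width: 0.7
finger_force: 4.5
```

It's at the bottom (10 N against the 5 N spring). I'll lift straight off and withdraw.

Request:
jog_arm:
  commands:
    - {"jaw": -1,"tx": 0,"ty": 0,"tz": -0.01,"twist": 0}
    - {"jaw": -1,"tx": 0,"ty": 0,"tz": -0.03,"twist": 0}
    - {"jaw": -1,"tx": 0,"ty": 0,"tz": -0.1,"twist": 0}
    - {"jaw": -1,"tx": 0,"ty": 0,"tz": -0.2,"twist": 0}
    - {"jaw": -1,"tx": 0,"ty": 0,"tz": -0.3,"twist": 0}
    - {"jaw": -1,"tx": 0,"ty": 0,"tz": -0.45,"twist": 0}
    - {"jaw": -1,"tx": -0.25,"ty": 0,"tz": -0.45,"twist": 0}
    - {"jaw": -1,"tx": -0.25,"ty": 0,"tz": -0.45,"twist": 0}
    - {"jaw": -1,"tx": -0.25,"ty": 0,"tz": -0.45,"twist": 0}
    - {"jaw": -1,"tx": -0.25,"ty": 0,"tz": -0.45,"twist": 0}

```text
time_s: 12.1
tcp_pos: [479.1, -259.0, 209.9]
ee_rot: [[0.996, 0.091, 0.001], [0.091, -0.996, -0.0], [0.001, 0.001, -1.0]]
contact_force: [0.3, 0.4, 0.1]
grip_width: 0.6
finger_force: 0.0
```

Run:
```python
from h import *
s=monitor.observe(); print(s["time_s"],s["tcp_pos"],s["contact_force"])
save("wrist","w8")
for n,z in (("release_top",36),("release",0),("bottle",0),("dish",0)):
    for d in models.pinpoint("wrist",n)[:3]: print(n,round(d["conf"],2),np.round(d["location"]),np.round(onz("wrist",d["location"],z),1))
```

```text
12.1 [ 479.11023555 -258.997286    209.91516566] [0.26523215 0.40402593 0.08385154]
release_top 0.69 [102. 170.] [470.  -79.3  36. ]
release_top 0.59 [257.  83.] [ 581.7 -248.9   36. ]
release 0.74 [246. 100.] [ 563.9 -237.6    0. ]
release 0.74 [132. 157.] [481.9 -99.1   0. ]
release 0.56 [207. 247.] [ 368.6 -199.7    0. ]
bottle 0.76 [184.  83.] [ 576.6 -161.8    0. ]
dish 0.78 [286.  14.] [ 660.8 -273.9    0. ]
```

View pics/w8.png

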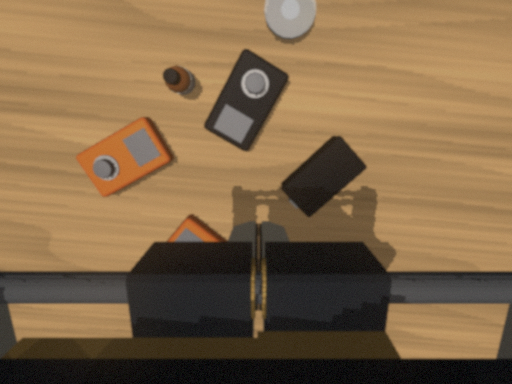

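The release hasn't moved (key at (255,83)), and the bottle, dish and slide box are undisturbed.

```bash
python3 -c "
from rig import r
print(r.sign_off())"
```

```text
the job is handed in; nothing more can be done
None
```

I pressed the bar key fully down first (15.6 N at the bottom) and let it go, then did the same with the release key (10 N). I drew the hand away and handed the job in; the last picture shows the release, bottle, dish and slide box where they were, with about 12 of the 40 s used.

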